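# Shut the draught cover and zero the jeweller's balance

## Task

The jeweller's balance with the empty dish in it has to be zeroed. With the fingertips, gently push the sliding draught cover fully shut and only then gently press the green key well down and let it come up again. Do not press the red or blue key, and leave the dish and everything else on the bench where it is.

Things in the scene. Friction and masses are not known exactly. Their poses are not given: they have to be found in the camera images.
- balance: White fixed bench balance, 260 (x) x 190 (y) mm. Origin: centre of its underside; x points from its key deck (front, 45 mm high, keys at x = -95 mm) to its weighing chamber, away from the robot within 0.25 rad; y left, z up. Chamber: clear walls 120 x 120 mm, centre x = +50 mm, up to 105 mm above the bench, on a deck 60 mm high.
- cover (a joint): How far the cover is open, m: 0 = fully shut, flush over the chamber; it can go 6 mm further, to -0.006, where a hard stop is, and is still shut there; starts 0.05 to 0.08, at most 0.09; grows along the balance's +y. About 2 N of friction; stays where left. Runs on two thin rails along y at x = -14.5 and +114.5 mm of the balance (6 mm wide, top 105 mm above the bench, out to y = +153 mm).
- cover_edge (a point): Sliding cover: flat square frame 126 x 126 mm, 20 mm thick (107 to 127 mm above the bench), grey with a clear pane and an orange edge. Point: top middle of the orange edge, which is the upright face on the balance's +y side; push that face towards the balance's -y to shut. Shut, this point is at x = +50, y = +63 mm of the balance. Axes as the balance's.
- key_green_top (a point): Green key (zero); 28 mm across, in a round black collar 44 mm across. Point: centre of its top face, 71 mm above the bench when up (the collar's rim is 14 mm lower). The three keys stand in a row along the balance's y, 60 mm apart, in an order that changes.
- key_green (a joint): Green key's travel in m: 0 = up, 0.010 = hard stop; spring, about 2 N to start and 6 N at the stop; it springs back when let go. It counts as pressed from 0.005 on.
- key_green_base: Black collar that carries the green key, 44 mm across, 12 mm high, on the key deck. Origin: centre of its underside.
- key_red_top (a point): Red key, not to be pressed; 28 mm across, in a round black collar 44 mm across. Point: centre of its top face, 71 mm above the bench when up (the collar's rim is 14 mm lower). The three keys stand in a row along the balance's y, 60 mm apart, in an order that changes.
- key_red (a joint): Red key's travel in m: 0 = up, 0.010 = hard stop; spring, about 2 N to start and 6 N at the stop; it springs back when let go.
- key_blue_top (a point): Blue key, not to be pressed; 28 mm across, in a round black collar 44 mm across. Point: centre of its top face, 71 mm above the bench when up (the collar's rim is 14 mm lower). The three keys stand in a row along the balance's y, 60 mm apart, in an order that changes.
- key_blue (a joint): Blue key's travel in m: 0 = up, 0.010 = hard stop; spring, about 2 N to start and 6 N at the stop; it springs back when let go.
- dish: Small loose brass dish, 60 mm across, 16 mm high, on the round steel plate inside the chamber. Origin: centre of its underside.
- pan: Loose round steel pan, 210 mm across, 35 mm high, right of the balance. Origin: centre of its underside.
- tweezers: Loose steel tweezers, 155 mm long, 8 mm high, beside the balance on its right. Origin: centre of the underside, x along them.
- calculator: Loose grey calculator, 140 x 78 x 18 mm, left of the balance. Origin: centre of its underside, x along its length.
- ring_cone: Loose dark wooden ring cone, foot 48 mm across, 80 mm high, left of the balance. Origin: centre of its underside.
- jar: Loose amber jar with black cap, 42 mm across, 48 mm high, right of the key deck. Origin: centre of its underside.
- gold_ring: Loose gold ring lying flat, 23 mm across, 5 mm high, left of the key deck. Origin: centre of its underside.

How it is judged:
By the outcome, as a careful person would: the job done as asked, in the order asked, and still so for the second after the job is handed in, with the robot touching nothing.
It also fails if it takes over 48 s, if anything falls off the work surface, if the arm or the gripper's body presses on something with over 40 N, if the wrist force passes 120 N, or if a joint passes its speed limit or range.

## Robot

A 6-joint arm with a two-finger parallel gripper is mounted at the origin on the work surface. World frame = base frame: x ahead of the robot, y to its left, z up, the work surface at z = 0. Lengths are in m, angles in rad, forces in N, time in s.
With the tool pointing down it reaches from about 0.375 to 0.925 m from the base axis. Payload 5.7 kg.
Tool frame: the origin (TCP) lies midway between the tips of the shut fingers; the grasp point (between the pads) lies 19 mm behind it (r.grasp_offset is the distance from the TCP to the grasp point, in m); x points along the fingers, y is the direction in which the jaws open and shut, and the axes are right-handed (so a half turn about x gives the same grasp; the last joint's range is limited). The gripper opens to 88 mm and grips with 3 to 60 N. Pads are 20 mm wide; open, the fingers measure 115 mm over their backs; the gripper's body (75 mm by 178 mm) begins 61 mm behind the grasp point.
Start: joints at [-1.465, 0.359, 1.51, -0, 1.272, -0.115], TCP at [0.131, -0.585, 0.223] pointing down, gripper open.
Joint ranges: [-2.97, 2.97], [-1.01, 2.36], [0.21, 2.38], [-0.96, 4.11], [0.2, 2.71], [-2.98, 2.98]. Speed limits (rad/s): [2.39, 2.39, 3.14, 3.14, 3.14, 3.14].

## Interface

Orientations are given as a unit quaternion [w, x, y, z].
In Python, from rig import sensors, optics, finish_job, r gives the robot as it stands. The module is installed in compiled form; this text tells all that it offers.
- The arm moves only by the tool servo_tool, never from a script. Its argument "deltas" is a list of rows, each an object with "travel": the shift along the tool's x, y, z in cm, a list of three; "twist": the turn, a rotation vector about the tool's x, y, z in rad, a list of three. In form: [{"travel": [x, y, z], "twist": [wx, wy, wz]}, ...]. A call has 1 to 20 rows; each row shifts and turns the commanded pose from where the row before left it, along the tool's axes as they then stand; what a row does not reach is not made up. A row lasts 1/10 s, in which the tool goes at most 50 mm and 8.59 degrees, less where a joint would pass 70% of its speed; a pose out of reach is approached as far as the arm can. A call is refused whole if a number of a shift passes 5 or a number of a turn 0.15, either way. A call with a gripper value outside its range is refused whole. "jaw" is the opening, from -1 (shut) to 1 (fully open), set as the call begins (left out, the last holds). The fingers move at their own pace and stop on an object; "force" is the grip in N (left out, the last holds). Time passes only in rows, so rows that do not move let the fingers close. It gives the time, the measured TCP pose, the force and the opening at its end, in the units of the state.
- sensors.sense(): the state, without advancing time (a new reading comes with each control period).
- optics.get_image(name): name is "scene" or "side" or "wrist"; returns the picture (400x640x3 uint8, red, green, blue); there is no depth.
- optics.camera_model(name): a dict with "fx", "fy", "cx", "cy" (pixels), "k1" (the pictures are not rectified: a ray, as slopes to the right and down, at radius r is drawn at 1 + k1 r^2 times it, then the intrinsics apply), "rvec" (rotation vector, rad) and "tvec" (3), from world to camera coordinates, as OpenCV has them; the wrist camera has in their place "hand_eye" (4x4, takes a point from camera to tool coordinates, whose origin is the TCP and whose axes are the tool frame's). Camera axes: x right, y down, z forward; pixel columns grow to the right and rows downward; lengths in m; the calibration is good to about 2 mm. A picture is of the moment at which its call begins: read the wrist's pose just before it. camera_model takes no time and is no camera call.
- finish_job(): hands the job in, once; it reports no verdict.
The state is a dict: "time": time; "qpos": joint angles; "joint_velocities": joint speeds; "joint_torque": joint torques, N m; "ee_pos": TCP position; "tcp_rot": TCP orientation; "wrist_force": force on the tool from outside, world axes, zero at the start; "moment": the same for the moment, N m; "gripper_width": finger opening in m.
Only numpy, scipy, OpenCV 4.12 (cv2) and the standard library are available. Lean on these libraries where they do the work, as an engineer would, in place of code of your own. Each camera call takes 0.05 s, during which the arm holds its last target.

## Working session

There is one attempt and no reset: what is moved stays moved. The work goes in short steps, Python scripts to look and compute and a tool call to move; the robot and the scene stay as the last step left them, time stands still between calls to the robot, and variables do not carry over. Pictures are saved under pics/ and viewed, and the job is handed in when it is done.

Besides the shell and the picture viewer there is one more tool, called after "Call:" as a command line: name --argument value ..., lists and objects as JSON in quotes. servo_tool: Moves the arm, as the interface text tells. Its arguments: {"type":"object","properties":{"deltas":{"type":"array"},"jaw":{"type":"number"},"force":{"type":"number"}},"required":["deltas"]}

```bash
mkdir -p pics; python3 - <<'E'
from rig import sensors, optics
import cv2
s=sensors.sense()
for k,v in s.items(): print(k,v)
for n in ["scene","side","wrist"]:
    im=optics.get_image(n); cv2.imwrite(f"pics/{n}0.png",im[:,:,::-1])
    print(n,optics.camera_model(n))
E
```

```text
time 0.0
qpos [-1.46511393e+00  3.59478616e-01  1.51140946e+00  6.56727792e-06
  1.27247280e+00 -1.15084370e-01]
joint_velocities [-9.63569400e-04 -5.88611387e-04  7.68495456e-04  1.20174837e-03
 -8.53160186e-06 -1.63914253e-03]
joint_torque [ 7.72904950e-04 -5.15365326e+01 -2.70719880e+01  6.73164893e-02
  3.45959736e-02 -1.24563621e-04]
ee_pos [ 0.1313197  -0.58476737  0.22183403]
tcp_rot [ 0.07726858  0.70280824  0.07851886 -0.70279793]
wrist_force [-0.042104    0.51120338  0.01894435]
moment [ 0.05180057 -0.02775996 -0.02498569]
gripper_width 0.08783301569253324
scene {'fx': 411.86936768686945, 'fy': 411.86936768686945, 'cx': 323.3712226858899, 'cy': 197.42092977196927, 'k1': 0.029070366999078317, 'rvec': array([ 2.10792253,  0.91243884, -0.41040883]), 'tvec': array([-0.40662046, -0.19561913,  1.31674399])}
side {'fx': 372.1970016381738, 'fy': 372.1970016381738, 'cx': 321.09649929180483, 'cy': 200.63647188491868, 'k1': -0.04840388196899409, 'rvec': array([ 0.26870995, -2.83786984,  1.14532577]), 'tvec': array([0.58645491, 0.12789834, 1.07963766])}
wrist {'fx': 340.53750069764163, 'fy': 340.53750069764163, 'cx': 320.3363134861984, 'cy': 203.26756923065005, 'k1': 0.013923397155191137, 'hand_eye': array([[-1.42979867e-03, -2.57184609e-01,  9.66361233e-01,
        -1.60890198e-01],
       [ 9.99998801e-01, -9.42506609e-04,  1.22873178e-03,
         4.02189260e-04],
       [ 5.94790945e-04,  9.66361831e-01,  2.57185648e-01,
        -6.94380171e-02],
       [ 0.00000000e+00,  0.00000000e+00,  0.00000000e+00,
         1.00000000e+00]])}
```

View pics/scene0.png

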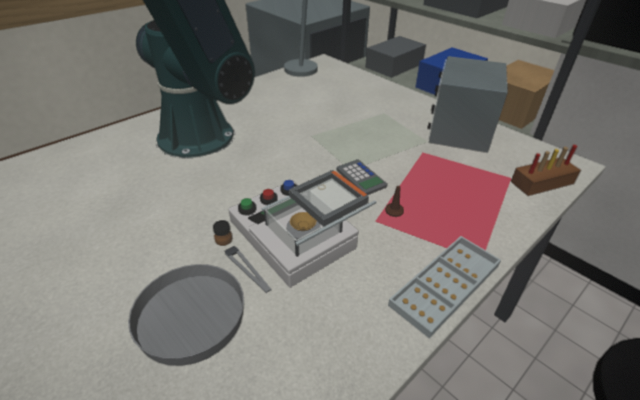

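View pics/side0.png

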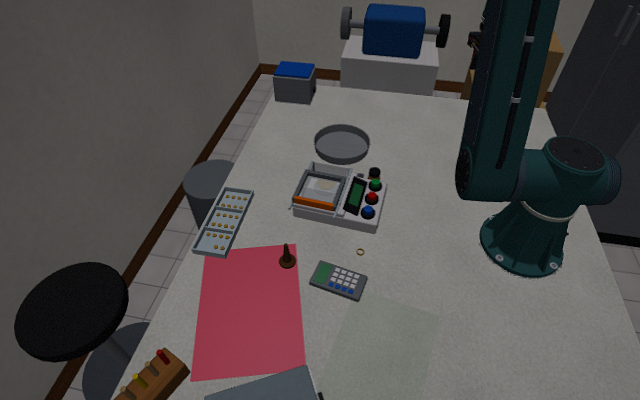

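View pics/wrist0.png

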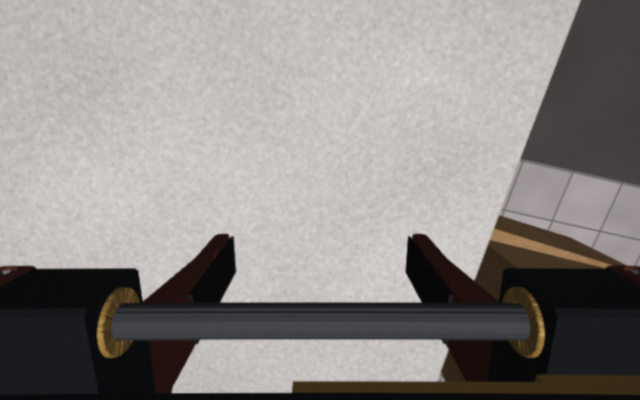

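Both fixed views show the balance. Green is the rightmost key (scene ~247,204; side ~375,185), then red, then blue, and the orange edge is at scene ~350,184. Next come precise masks and triangulation.

```bash
cat > h.py <<'E'
import numpy as np, cv2
def dist2norm(cm,uv):
    p=np.array([(uv[0]-cm['cx'])/cm['fx'],(uv[1]-cm['cy'])/cm['fy']],float)
    q=p.copy()
    for _ in range(30): q=p/(1+cm['k1']*(q@q))
    return q
def ray(cm,uv,T=None):
    q=dist2norm(cm,uv); d=np.array([q[0],q[1],1.])
    if T is None:
        R=cv2.Rodrigues(np.array(cm['rvec']))[0]; return -R.T@cm['tvec'], R.T@d
    return T[:3,3],T[:3,:3]@d
def onz(rc,z):
    o,d=rc; return o+d*(z-o[2])/d[2]
def meet(r1,r2):
    A=[];b=[]
    for o,d in (r1,r2):
        d=d/np.linalg.norm(d);P=np.eye(3)-np.outer(d,d);A.append(P);b.append(P@o)
    return np.linalg.solve(sum(A),sum(b))
def proj(cm,X):
    R=cv2.Rodrigues(np.array(cm['rvec']))[0];p=R@X+cm['tvec'];q=p[:2]/p[2];q=q*(1+cm['k1']*(q@q))
    return np.array([cm['fx']*q[0]+cm['cx'],cm['fy']*q[1]+cm['cy']])
E
python3 - <<'E'
from h import *
from rig import optics
for n,(x0,y0) in dict(scene=(220,155),side=(280,150)).items():
    im=cv2.imread(f'pics/{n}0.png'); c=im[y0:y0+110,x0:x0+160] if n=='scene' else im[y0:y0+90,x0:x0+120]
    cv2.imwrite(f'pics/{n}_crop.png',cv2.resize(c,None,fx=5,fy=5,interpolation=cv2.INTER_CUBIC))
    hsv=cv2.cvtColor(im,cv2.COLOR_BGR2HSV)
    for col,(lo,hi) in dict(green=(45,80),red=(172,182),blue=(105,130),orange=(5,16)).items():
        m=cv2.inRange(hsv,(lo,120,50),(hi,255,255)); 
        if col=='red': m|=cv2.inRange(hsv,(0,150,50),(4,255,255))
        w=np.zeros_like(m); w[y0:y0+90,x0:x0+160]=m[y0:y0+90,x0:x0+160]
        k,l,st,ce=cv2.connectedComponentsWithStats(w)
        for i in range(1,k):
            if st[i,4]>15: print(n,col,st[i],ce[i].round(1))
E
```

```text
scene green [242 199   9   6  42] [245.8 201.8]
scene red [264 190   9   6  45] [267.6 192.6]
scene blue [366 169   7   6  17] [369.1 171.8]
scene blue [284 181  10   9  62] [287.9 184.3]
scene orange [332 171  34  25 145] [349.1 183.2]
side green [371 179   9   6  42] [375.3 181.5]
side green [349 183  14  23 191] [355.6 194.3]
side red [367 192  10   8  57] [371.8 195.4]
side blue [363 205  10  10  67] [367.7 209.4]
side orange [294 195  40  16 306] [313.3 202.8]
```

View pics/scene_crop.png

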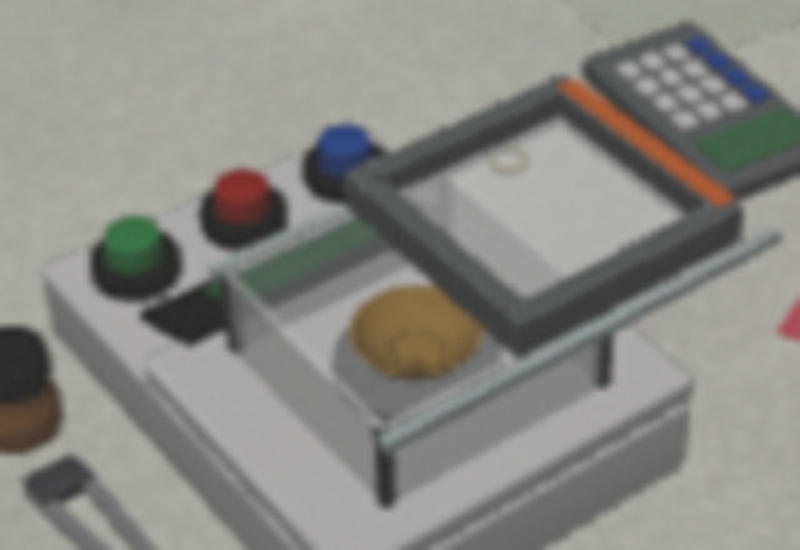

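View pics/side_crop.png

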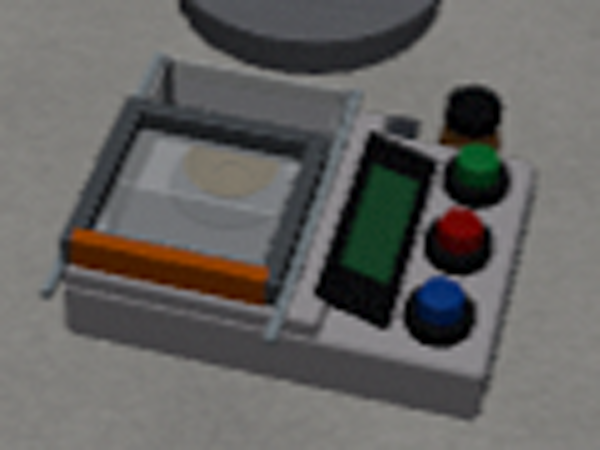

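```bash
python3 - <<'E'
from h import *
from rig import optics
S=optics.camera_model('scene');D=optics.camera_model('side')
f=lambda p,o:((p[0]+.5)/5-.5+o[0],(p[1]+.5)/5-.5+o[1])
so=(220,155);do=(280,150)
P={}
for n,a,b in [('g',(133,233),(475,157)),('r',(242,186),(461,222)),('b',(344,138),(440,293))]:
    ra=ray(S,f(a,so));rb=ray(D,f(b,do))
    P[n]=(onz(ra,.071)+onz(rb,.071))/2
    print(n,meet(ra,rb).round(4),onz(ra,.071).round(4),onz(rb,.071).round(4))
d=P['b']-P['g'];print('spacing',np.linalg.norm(d)/2,'yaw',np.arctan2(-d[0],d[1]))
for n,a,b in [('near',(565,84),(268,268)),('far',(736,203),(75,230))]:
    ra=ray(S,f(a,so));rb=ray(D,f(b,do))
    print(n,meet(ra,rb).round(4),onz(ra,.127).round(4),onz(rb,.127).round(4))
yaw=np.arctan2(-d[0],d[1]);c,s=np.cos(yaw),np.sin(yaw);R=np.array([[c,-s],[s,c]])
o=P['r'][:2]-R@[-.095,0];print('orig',o)
for p,b in [((565,84),(268,268)),((736,203),(75,230))]:
    print('in bal',R.T@(onz(ray(S,f(p,so)),.127)[:2]-o),R.T@(onz(ray(D,f(b,do)),.127)[:2]-o))
E
```

```text
g [ 0.4474 -0.1135  0.0707] [ 0.4464 -0.1139  0.071 ] [ 0.4481 -0.1122  0.071 ]
r [ 0.4515 -0.0541  0.0697] [ 0.453 -0.055  0.071] [ 0.4513 -0.0531  0.071 ]
b [0.4572 0.0062 0.0702] [0.457  0.0054 0.071 ] [0.4578 0.0077 0.071 ]
spacing 0.06000474719389189 yaw -0.08447578320719233
near [0.5526 0.0616 0.1284] [0.5524 0.0632 0.127 ] [0.5521 0.0595 0.127 ]
far [0.6643 0.0541 0.1287] [0.6656 0.0564 0.127 ] [0.6628 0.0509 0.127 ]
orig [ 0.54680825 -0.0620462 ]
in bal [-0.00498409  0.12523209] [-0.00502006  0.12155603]
in bal [0.10836335 0.1280938 ] [0.10602254 0.12232406]
```

```bash
cat >> h.py <<'E'
from scipy.spatial.transform import Rotation as Ro
def RT(s):
    q=s['tcp_rot'];return Ro.from_quat([q[1],q[2],q[3],q[0]])
YAW=-.0845;O=np.array([.5468,-.0620])
def b2w(x,y): 
    c,s=np.cos(YAW),np.sin(YAW);return O+np.array([c*x-s*y,s*x+c*y])
def w2b(p):
    c,s=np.cos(YAW),np.sin(YAW);d=np.array(p[:2])-O;return np.array([c*d[0]+s*d[1],-s*d[0]+c*d[1]])
def goto(s,xyz,yoff=0.):
    # desired: x down, tool y along balance y sign chosen nearest
    R=RT(s);best=None
    y=np.array([-np.sin(YAW+yoff),np.cos(YAW+yoff),0])
    for sg in (1,-1):
        Y=y*sg;X=np.array([0,0,-1.]);Z=np.cross(X,Y)
        T=Ro.from_matrix(np.c_[X,Y,Z]); rv=(R.inv()*T).as_rotvec()
        print('sg',sg,'rotvec tool',rv.round(3))
    d=np.array(xyz)-s['ee_pos'];print('world d',d.round(4),'tool travel cm',(R.inv().apply(d)*100).round(2))
E
python3 - <<'E'
from h import *
from rig import sensors
s=sensors.sense();print(RT(s).as_matrix().round(3))
p=b2w(.05,.17);print(p,b2w(.05,.124),b2w(.05,.06),b2w(-.095,-.06))
goto(s,[*p,.2]);goto(s,[*p,.2],np.pi/2)
E
```

```text
[[-0.     0.219 -0.976]
 [ 0.001 -0.976 -0.219]
 [-1.    -0.001 -0.   ]]
[0.61096951 0.10317347] [0.60708714 0.05733759] [ 0.60168557 -0.00643405] [ 0.44707499 -0.11376797]
sg 1 rotvec tool [-2.836e+00 -2.000e-03  0.000e+00]
sg -1 rotvec tool [0.305 0.    0.001]
world d [ 0.4796  0.6881 -0.022 ] tool travel cm [  2.29 -56.63 -61.87]
sg 1 rotvec tool [1.876e+00 1.000e-03 1.000e-03]
sg -1 rotvec tool [-1.265e+00 -1.000e-03  1.000e-03]
world d [ 0.4796  0.6881 -0.022 ] tool travel cm [  2.29 -56.63 -61.87]
```

Call:
servo_tool --deltas '[{"travel":[0,0,0],"twist":[0.1,0,0]},{"travel":[0,0,0],"twist":[0.1,0,0]},{"travel":[0,0,0],"twist":[0.105,0,0]},{"travel":[0,0,0],"twist":[0,0,0]}]' --jaw -1 --force 20

```text
time: 0.55
ee_pos: [0.1314, -0.5852, 0.2224]
tcp_rot: [0.03, -0.706, 0.03, 0.707]
wrist_force: [-0.1, 0.5, -0.4]
gripper_width: 0.059
```

```bash
python3 - <<'E'
from h import *
from rig import sensors
s=sensors.sense();print(s['time'],s['gripper_width'],s['wrist_force'])
goto(s,[*b2w(.05,.18),.22])
E
```

```text
0.55 0.059020998256108737 [-0.09748933  0.49244051 -0.42418302]
sg 1 rotvec tool [ 3.141e+00  1.000e-03 -0.000e+00]
sg -1 rotvec tool [-0.001  0.     0.001]
world d [ 0.4804  0.6983 -0.0024] tool travel cm [  0.28 -73.66 -41.94]
```

20 rows at (-3.68, -2.1) cm.

Call:
servo_tool --deltas '[{"travel":[0,-2,-1.1]},{"travel":[0,-3.7,-2.1]},{"travel":[0,-3.7,-2.1]},{"travel":[0,-3.7,-2.1]},{"travel":[0,-3.7,-2.1]},{"travel":[0,-3.7,-2.1]},{"travel":[0,-3.7,-2.1]},{"travel":[0,-3.7,-2.1]},{"travel":[0,-3.7,-2.1]},{"travel":[0,-3.7,-2.1]},{"travel":[0,-3.7,-2.1]},{"travel":[0,-3.7,-2.1]},{"travel":[0,-3.7,-2.1]},{"travel":[0,-3.7,-2.1]},{"travel":[0,-3.7,-2.1]},{"travel":[0,-3.7,-2.1]},{"travel":[0,-3.7,-2.1]},{"travel":[0,-3.7,-2.1]},{"travel":[0,-3.7,-2.1]},{"travel":[0,-3.7,-2.1]}]'

```text
invalid input at $.deltas[0]: expected keys travel, twist
```

Call:
servo_tool --deltas '[{"travel":[0,-1.2,-0.8]},{"travel":[0,0,0]},{"travel":[0,0,0]}]'

```text
invalid input at $.deltas[0]: expected keys travel, twist
```

```bash
python3 - <<'E'
from h import *
from rig import sensors,optics
s=sensors.sense();print(s['time'],s['gripper_width'],s['wrist_force'],w2b(s['ee_pos']),s['qpos'])
goto(s,[*b2w(.05,.165),.114])
M=np.eye(4);M[:3,:3]=RT(s).as_matrix();M[:3,3]=s['ee_pos']
im=optics.get_image('wrist');cv2.imwrite('pics/w1.png',im[:,:,::-1])
np.save('w1.npy',M)
E
```

```text
0.55 0.059020998256108737 [-0.09748933  0.49244051 -0.42418302] [-0.36978805 -0.55637448] [-1.46508197e+00  3.59020385e-01  1.51076250e+00 -1.77490307e-05
  1.27247688e+00  1.90796929e-01]
sg 1 rotvec tool [ 3.141e+00  1.000e-03 -0.000e+00]
sg -1 rotvec tool [-0.001  0.     0.001]
world d [ 0.4792  0.6834 -0.1084] tool travel cm [ 10.88 -72.15 -41.94]
```

View pics/w1.png

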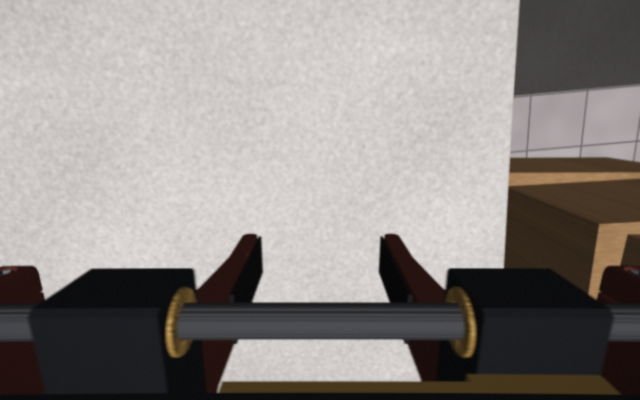

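Both calls were refused because each row needs "twist", so the arm has not moved and the picture shows only bare bench and half-shut fingers. I'm sending the move again with both keys.

Call:
servo_tool --deltas '[{"travel":[0,-2,-1.1],"twist":[0,0,0]},{"travel":[0,-3.7,-2.1],"twist":[0,0,0]},{"travel":[0,-3.7,-2.1],"twist":[0,0,0]},{"travel":[0,-3.7,-2.1],"twist":[0,0,0]},{"travel":[0,-3.7,-2.1],"twist":[0,0,0]},{"travel":[0,-3.7,-2.1],"twist":[0,0,0]},{"travel":[0,-3.7,-2.1],"twist":[0,0,0]},{"travel":[0,-3.7,-2.1],"twist":[0,0,0]},{"travel":[0,-3.7,-2.1],"twist":[0,0,0]},{"travel":[0,-3.7,-2.1],"twist":[0,0,0]},{"travel":[0,-3.7,-2.1],"twist":[0,0,0]},{"travel":[0,-3.7,-2.1],"twist":[0,0,0]},{"travel":[0,-3.7,-2.1],"twist":[0,0,0]},{"travel":[0,-3.7,-2.1],"twist":[0,0,0]},{"travel":[0,-3.7,-2.1],"twist":[0,0,0]},{"travel":[0,-3.7,-2.1],"twist":[0,0,0]},{"travel":[0,-3.7,-2.1],"twist":[0,0,0]},{"travel":[0,-3.7,-2.1],"twist":[0,0,0]},{"travel":[0,-3.7,-2.1],"twist":[0,0,0]},{"travel":[0,-2.0,-1.5],"twist":[0,0,0]}]'

```text
time: 2.6
ee_pos: [0.5946, 0.0871, 0.2226]
tcp_rot: [-0.028, 0.707, -0.028, -0.706]
wrist_force: [-0.8, -0.2, 0.9]
gripper_width: 0.0002
```

```bash
python3 - <<'E'
from h import *
from rig import sensors,optics
s=sensors.sense();print(s['time'],s['gripper_width'],s['wrist_force'],w2b(s['ee_pos']),s['qpos'])
goto(s,[*b2w(.05,.17),.22])
M=np.eye(4);M[:3,:3]=RT(s).as_matrix();M[:3,3]=s['ee_pos']
im=optics.get_image('wrist');cv2.imwrite('pics/w2.png',im[:,:,::-1])
np.save('w2.npy',M)
E
```

```text
2.6 0.00023540642259445933 [-0.7612925  -0.17308403  0.90330147] [0.03501029 0.15255664] [2.99040309e-02 3.59803306e-01 1.50901072e+00 9.36743059e-04
 1.27227088e+00 1.67962303e+00]
sg 1 rotvec tool [-3.136e+00 -1.000e-03 -1.000e-03]
sg -1 rotvec tool [ 0.005 -0.     0.001]
world d [ 0.0164  0.0161 -0.0026] tool travel cm [ 0.26 -1.74 -1.51]
```

View pics/w2.png

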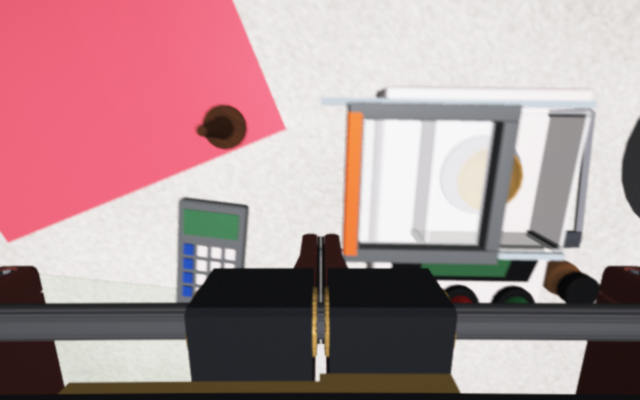

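The wrist view shows the cover with its orange edge at u≈345–362, v≈112–255. The fingers are clear of it on the left, and the ring cone is at (222,126).

```bash
python3 - <<'E'
from h import *
from rig import optics
W=optics.camera_model('wrist');T=np.load('w2.npy')@W['hand_eye']
im=cv2.imread('pics/w2.png');h=cv2.cvtColor(im,cv2.COLOR_BGR2HSV)
m=cv2.inRange(h,(5,120,80),(16,255,255));m[:,:300]=0;m[:,400:]=0;m[262:]=0
for v in (120,150,180,210,240):
    u=np.where(m[v])[0];l,r=u.min()-.5,u.max()+.5
    for z in (.107,.127): print(v,l,r,z,w2b(onz(ray(W,(l,v),T),z)).round(4),w2b(onz(ray(W,(r,v),T),z)).round(4))
v=np.where(m.sum(1)>0)[0];print(v.min(),v.max())
for p in [(349,111),(345,256)]: print(w2b(onz(ray(W,p,T),.127)))
for p in [(222,126)]: print('cone foot',w2b(onz(ray(W,p,T),.02)))
E
```

```text
120 347.5 361.5 0.107 [0.0992 0.1306] [0.0992 0.1196]
120 347.5 361.5 0.127 [0.0996 0.1322] [0.0996 0.122 ]
150 346.5 360.5 0.107 [0.0757 0.1309] [0.0758 0.1196]
150 346.5 360.5 0.127 [0.0778 0.1324] [0.0778 0.1219]
180 345.5 359.5 0.107 [0.0511 0.1311] [0.0512 0.1195]
180 345.5 359.5 0.127 [0.055  0.1326] [0.0551 0.1219]
210 344.5 357.5 0.107 [0.0254 0.1313] [0.0255 0.1203]
210 344.5 357.5 0.127 [0.0311 0.1328] [0.0312 0.1226]
240 343.5 356.5 0.107 [-0.0016  0.1316] [-0.0015  0.1203]
240 343.5 356.5 0.127 [0.0061 0.133 ] [0.0062 0.1226]
112 255
[0.10591908 0.13127964]
[-0.00771942  0.13152727]
cone foot [0.09075673 0.25420506]
```

Call:
servo_tool --deltas '[{"travel":[0,-1.1,-0.7],"twist":[0,0,0]},{"travel":[0,-1.1,-0.8],"twist":[0,0,0]},{"travel":[2,0,0],"twist":[0,0,0]},{"travel":[3,0,0],"twist":[0,0,0]},{"travel":[3,0,0],"twist":[0,0,0]},{"travel":[2,0,0],"twist":[0,0,0]},{"travel":[0.6,0,0],"twist":[0,0,0]},{"travel":[0,0,0],"twist":[0,0,0]},{"travel":[0,0,0],"twist":[0,0,0]}]'

```text
time: 3.55
ee_pos: [0.611, 0.1046, 0.1178]
tcp_rot: [-0.03, 0.707, -0.03, -0.706]
wrist_force: [0.5, 0.4, -0.2]
gripper_width: 0.0002
```

```bash
python3 - <<'E'
from h import *
from rig import sensors,optics
s=sensors.sense();print(s['time'],s['wrist_force'],w2b(s['ee_pos']),s['ee_pos'])
goto(s,[*b2w(.05,.145),.116])
for n in ['side','scene']:
    im=optics.get_image(n)[:,:,::-1]; c=im[130:260,260:420] if n=='side' else im[130:290,220:420]
    cv2.imwrite(f'pics/{n}2.png',cv2.resize(c,None,fx=3.7,fy=3.7,interpolation=cv2.INTER_CUBIC))
E
```

```text
3.55 [ 0.45033302  0.40630703 -0.18516482] [0.04993345 0.17145296] [0.61102583 0.10462686 0.11779033]
sg 1 rotvec tool [-3.141e+00 -1.000e-03 -3.000e-03]
sg -1 rotvec tool [ 0.    -0.002  0.   ]
world d [-0.0022 -0.0264 -0.0018] tool travel cm [ 0.18  2.65 -0.01]
```

View pics/side2.png

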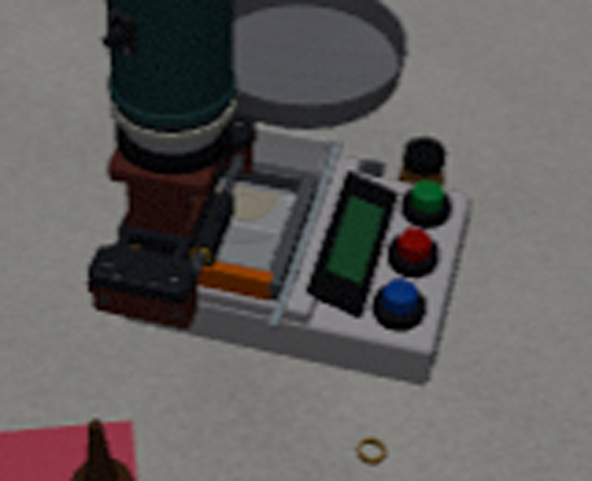

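View pics/scene2.png

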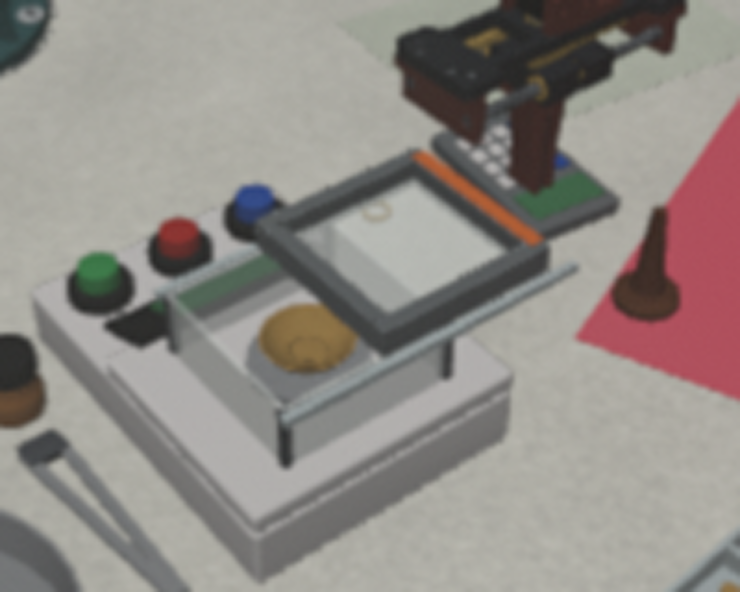

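The shut fingers stand beside the orange edge with a visible gap (tip at about (540,190) in the scene crop). Starting a slow approach to contact.

Call:
servo_tool --deltas '[{"travel":[0.2,0.5,0],"twist":[0,0,0]},{"travel":[0.1,0.5,0],"twist":[0,0,0]},{"travel":[0,0.5,0],"twist":[0,0,0]},{"travel":[0,0.4,0],"twist":[0,0,0]},{"travel":[0,0.4,0],"twist":[0,0,0]},{"travel":[0,0.4,0],"twist":[0,0,0]},{"travel":[0,0.4,0],"twist":[0,0,0]},{"travel":[0,0.4,0],"twist":[0,0,0]}]'

```text
time: 4.45
ee_pos: [0.6072, 0.0701, 0.1137]
tcp_rot: [0.03, -0.706, 0.03, 0.706]
wrist_force: [0.2, 2.2, -0.3]
gripper_width: 0.0004
```

```bash
python3 - <<'E'
from h import *
from rig import sensors,optics
s=sensors.sense();print(s['time'],s['wrist_force'],w2b(s['ee_pos']),s['ee_pos'])
im=optics.get_image('scene')[:,:,::-1]; c=im[130:290,220:420]
cv2.imwrite('pics/scene3.png',cv2.resize(c,None,fx=3.7,fy=3.7,interpolation=cv2.INTER_CUBIC))
E
```

```text
4.45 [ 0.16106732  2.22273136 -0.34615415] [0.04902433 0.13668881] [0.60718588 0.07006347 0.11369468]
```

View pics/scene3.png

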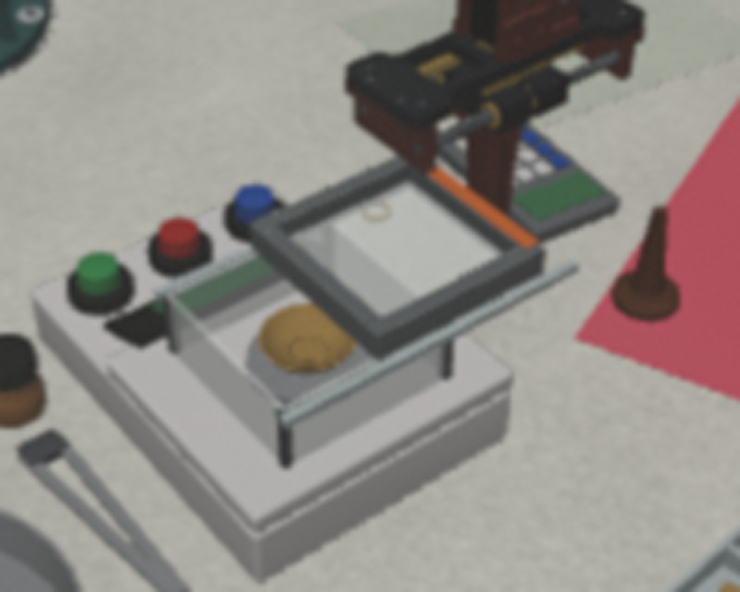

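Call:
servo_tool --deltas '[{"travel":[0,0.4,0],"twist":[0,0,0]},{"travel":[0,0.4,0],"twist":[0,0,0]},{"travel":[0,0.4,0],"twist":[0,0,0]},{"travel":[0,0.4,0],"twist":[0,0,0]},{"travel":[0,0.4,0],"twist":[0,0,0]},{"travel":[0,0.4,0],"twist":[0,0,0]},{"travel":[0,0.4,0],"twist":[0,0,0]},{"travel":[0,0.4,0],"twist":[0,0,0]},{"travel":[0,0.4,0],"twist":[0,0,0]},{"travel":[0,0.4,0],"twist":[0,0,0]},{"travel":[0,0.4,0],"twist":[0,0,0]},{"travel":[0,0.4,0],"twist":[0,0,0]},{"travel":[0,0.3,0],"twist":[0,0,0]},{"travel":[0,0.2,0],"twist":[0,0,0]},{"travel":[0,0,0],"twist":[0,0,0]}]'

```text
time: 6.0
ee_pos: [0.603, 0.0165, 0.1137]
tcp_rot: [-0.03, 0.707, -0.03, -0.706]
wrist_force: [1.0, 0.3, -0.7]
gripper_width: 0.0006
```

```bash
python3 - <<'E'
from h import *
from rig import sensors,optics
s=sensors.sense();print(s['time'],s['wrist_force'],w2b(s['ee_pos']),s['ee_pos'])
M=np.eye(4);M[:3,:3]=RT(s).as_matrix();M[:3,3]=s['ee_pos'];np.save('w4.npy',M)
cv2.imwrite('pics/w4.png',optics.get_image('wrist')[:,:,::-1])
im=optics.get_image('scene')[:,:,::-1]; c=im[130:290,220:420]
cv2.imwrite('pics/scene4.png',cv2.resize(c,None,fx=3.7,fy=3.7,interpolation=cv2.INTER_CUBIC))
E
```

```text
6.0 [ 1.04286618  0.27755619 -0.74659867] [0.04940237 0.08298513] [0.60303001 0.01651951 0.11368135]
```

View pics/scene4.png

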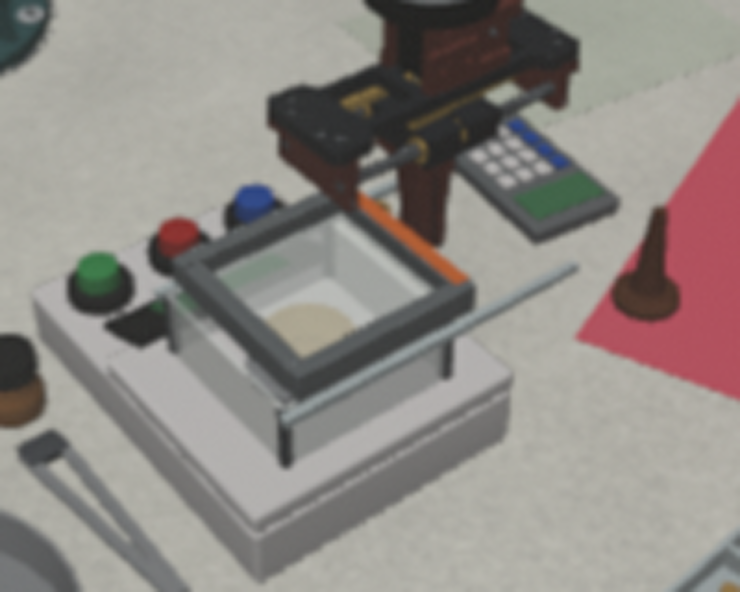

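View pics/w4.png

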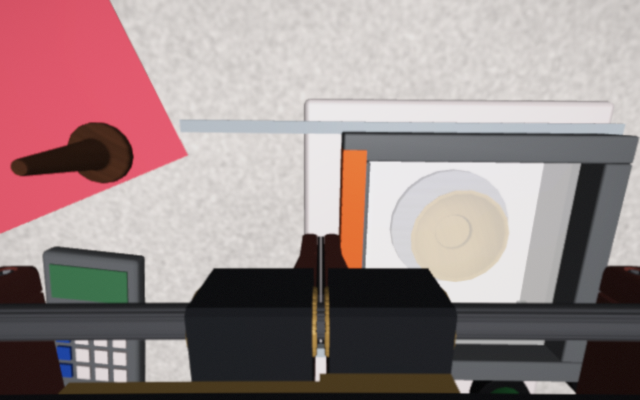

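```bash
python3 - <<'E'
from h import *
from rig import optics
S=optics.camera_model('scene')
for dy in (0.02,0.015,.01,.005,0,-.003,-.006):
    out=[]
    for x,y,z in [(.113,-.063,.127),(.113,.063,.127),(-.013,-.063,.127),(.113,-.063,.107)]:
        p=proj(S,np.array([*b2w(x,y+dy),z])); out.append(((p-[220,130])*3.7).round(0))
    print(dy,*out)
W=optics.camera_model('wrist');T=np.load('w4.npy')@W['hand_eye']
for u,v in [(342,133),(342.5,160),(341,220)]:
    print(w2b(onz(ray(W,(u,v),T),.127)),w2b(onz(ray(W,(u,v),T),.107)))
print('base left',w2b(onz(ray(W,(305.5,200),T),.06)),w2b(onz(ray(W,(305.5,200),T),.045)))
print('base top right ',w2b(onz(ray(W,(611,105),T),.06)),'left',w2b(onz(ray(W,(306,103),T),.06)))
E
```

```text
0.02 [315. 370.] [491. 276.] [186. 251.] [316. 397.]
0.015 [308. 374.] [485. 279.] [178. 254.] [308. 401.]
0.01 [300. 378.] [478. 283.] [171. 258.] [301. 405.]
0.005 [293. 382.] [472. 286.] [164. 261.] [293. 409.]
0 [285. 387.] [465. 290.] [156. 264.] [286. 413.]
-0.003 [280. 389.] [461. 292.] [152. 266.] [281. 416.]
-0.006 [276. 392.] [457. 294.] [147. 268.] [277. 418.]
[0.11065334 0.07303264] [0.10953702 0.07174813]
[0.099176   0.07262986] [0.09650462 0.07129078]
[0.07189527 0.07286539] [0.06552761 0.07155822]
base left [0.06421758 0.09177884] [0.06039616 0.09242646]
base top right  [ 0.12289373 -0.09241001] left [0.12467605 0.09076757]
```

Call:
servo_tool --deltas '[{"travel":[0,0.2,0],"twist":[0,0,0]},{"travel":[0,0.2,0],"twist":[0,0,0]},{"travel":[0,0.2,0],"twist":[0,0,0]},{"travel":[0,0.2,0],"twist":[0,0,0]},{"travel":[0,0.2,0],"twist":[0,0,0]},{"travel":[0,0.1,0],"twist":[0,0,0]},{"travel":[0,0.1,0],"twist":[0,0,0]},{"travel":[0,0.1,0],"twist":[0,0,0]}]'

```text
time: 6.9
ee_pos: [0.6017, 0.0041, 0.1138]
tcp_rot: [-0.03, 0.707, -0.03, -0.706]
wrist_force: [1.5, 2.6, 0.4]
gripper_width: 0.0004
```

```bash
python3 - <<'E'
from h import *
from rig import sensors,optics
s=sensors.sense();print(s['time'],s['wrist_force'],w2b(s['ee_pos']),s['ee_pos'])
M=np.eye(4);M[:3,:3]=RT(s).as_matrix();M[:3,3]=s['ee_pos'];np.save('w5.npy',M)
cv2.imwrite('pics/w5.png',optics.get_image('wrist')[:,:,::-1])
im=optics.get_image('scene')[:,:,::-1]; c=im[130:290,220:420]
cv2.imwrite('pics/scene5.png',cv2.resize(c,None,fx=3.7,fy=3.7,interpolation=cv2.INTER_CUBIC))
E
```

```text
6.9 [1.51919252 2.57874912 0.37776029] [0.04911861 0.07046096] [0.60169023 0.00406397 0.11376195]
```

View pics/scene5.png

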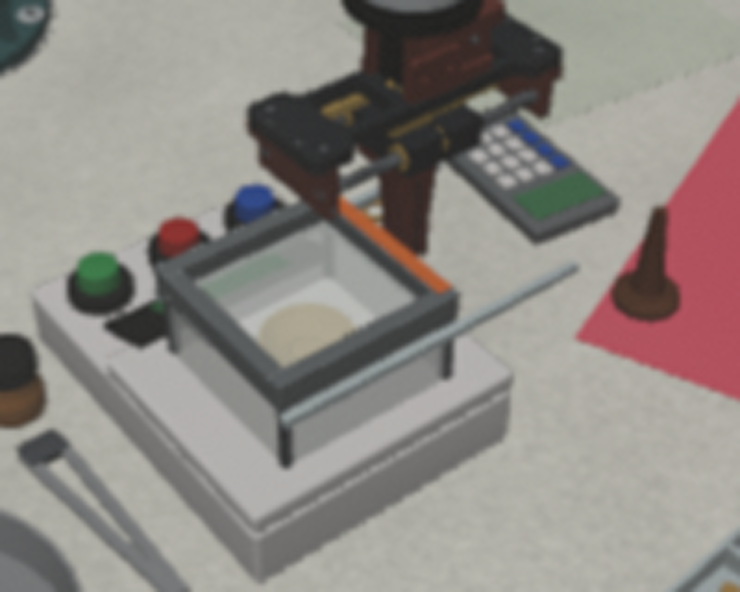

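View pics/w5.png

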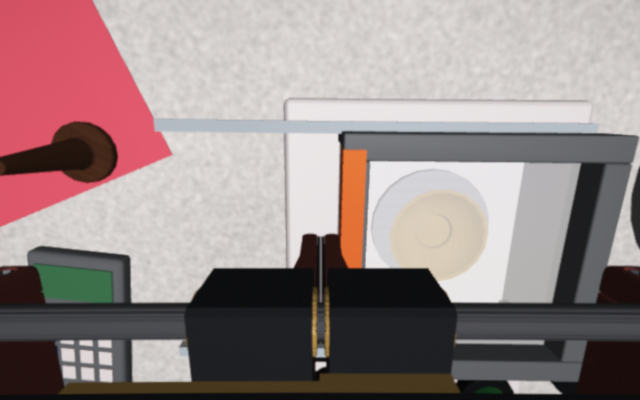

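```bash
python3 - <<'E'
from h import *
from rig import optics
W=optics.camera_model('wrist');T=np.load('w5.npy')@W['hand_eye']
for n,p,z in [('rail+end',(155,124.5),.105),('rail-end',(598,128),.105),('face top',(341.5,135),.127),('face bottom',(341,220),.107),('base L',(286,103),.06),('base R',(591,104),.06),('cover -y near top',(636,137),.127),('base L2',(286.5,230),.06)]:
    print(n,w2b(onz(ray(W,p,T),z)).round(4))
E
```

```text
rail+end [0.1131 0.1496]
rail-end [ 0.1112 -0.0644]
face top [0.1095 0.0607]
face bottom [0.0652 0.059 ]
base L [0.1244 0.0904]
base R [ 0.1233 -0.0929]
cover -y near top [ 0.1083 -0.0636]
base L2 [0.0433 0.0922]
```

After correcting by the rail ends and base sides, the edge looks about 1–2 mm past shut. I'll creep 2 mm further for margin, watching the force.

Call:
servo_tool --deltas '[{"travel":[0,0.1,0],"twist":[0,0,0]},{"travel":[0,0,0],"twist":[0,0,0]}]'

```text
time: 7.2
ee_pos: [0.6013, 0.0031, 0.1136]
tcp_rot: [0.03, -0.706, 0.03, 0.707]
wrist_force: [1.3, 2.3, 1.3]
gripper_width: 0.0001
```

Call:
servo_tool --deltas '[{"travel":[0,0.1,0],"twist":[0,0,0]},{"travel":[0,0,0],"twist":[0,0,0]}]'

```text
time: 7.4
ee_pos: [0.6013, 0.0021, 0.1136]
tcp_rot: [0.03, -0.706, 0.03, 0.707]
wrist_force: [0.4, 1.5, 1.2]
gripper_width: 0.0003
```

Call:
servo_tool --deltas '[{"travel":[0,-0.5,0],"twist":[0,0,0]},{"travel":[0,-1.5,0],"twist":[0,0,0]},{"travel":[0,-2,0],"twist":[0,0,0]},{"travel":[-2,0,0],"twist":[0,0,0]},{"travel":[-4,0,0],"twist":[0,0,0]},{"travel":[-4,0,0],"twist":[0,0,0]},{"travel":[-2,0,0],"twist":[0,0,0]},{"travel":[0,0,2],"twist":[0,0,0]},{"travel":[0,0,4],"twist":[0,0,0]},{"travel":[0,0,4],"twist":[0,0,0]},{"travel":[0,0,3.5],"twist":[0,0,0]},{"travel":[0,2,1],"twist":[0,0,0]},{"travel":[0,3,0],"twist":[0,0,0]},{"travel":[0,4,0],"twist":[0,0,0]},{"travel":[0,4,0],"twist":[0,0,0]},{"travel":[0,2,0],"twist":[0,0,0]},{"travel":[0,0,0],"twist":[0,0,0]},{"travel":[0,0,0],"twist":[0,0,0]}]'

```text
time: 9.2
ee_pos: [0.4476, -0.0946, 0.2335]
tcp_rot: [0.03, -0.706, 0.03, 0.707]
wrist_force: [-0.2, -0.5, -0.2]
gripper_width: 0.0006
```

```bash
python3 - <<'E'
from h import *
from rig import sensors,optics
s=sensors.sense();print(s['time'],s['wrist_force'],w2b(s['ee_pos']),s['ee_pos'])
M=np.eye(4);M[:3,:3]=RT(s).as_matrix();M[:3,3]=s['ee_pos'];np.save('w6.npy',M)
goto(s,[*b2w(-.095,-.06),.09])
cv2.imwrite('pics/w6.png',optics.get_image('wrist')[:,:,::-1])
for n in ['side','scene']:
    im=optics.get_image(n)[:,:,::-1]; c=im[130:260,260:420] if n=='side' else im[130:290,220:420]
    cv2.imwrite(f'pics/{n}6.png',cv2.resize(c,None,fx=3.7,fy=3.7,interpolation=cv2.INTER_CUBIC))
E
```

```text
9.2 [-0.18180773 -0.52400428 -0.18921143] [-0.09613273 -0.04083244] [ 0.44756403 -0.0945732   0.23352655]
sg 1 rotvec tool [ 3.141e+00  1.000e-03 -1.000e-03]
sg -1 rotvec tool [-0.001  0.001  0.001]
world d [-0.0005 -0.0192 -0.1435] tool travel cm [14.35  1.93 -0.12]
```

View pics/side6.png

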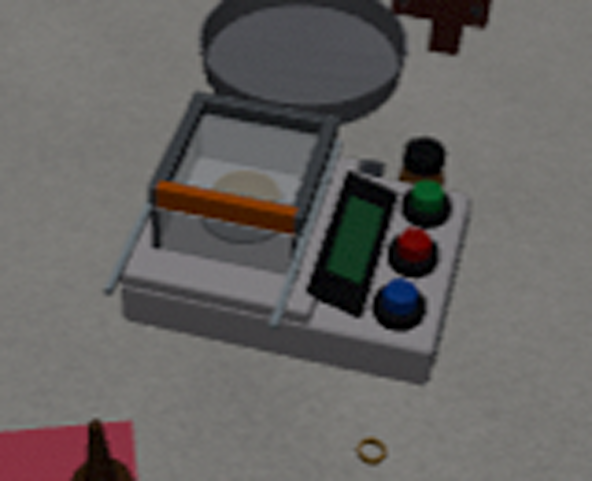

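View pics/scene6.png

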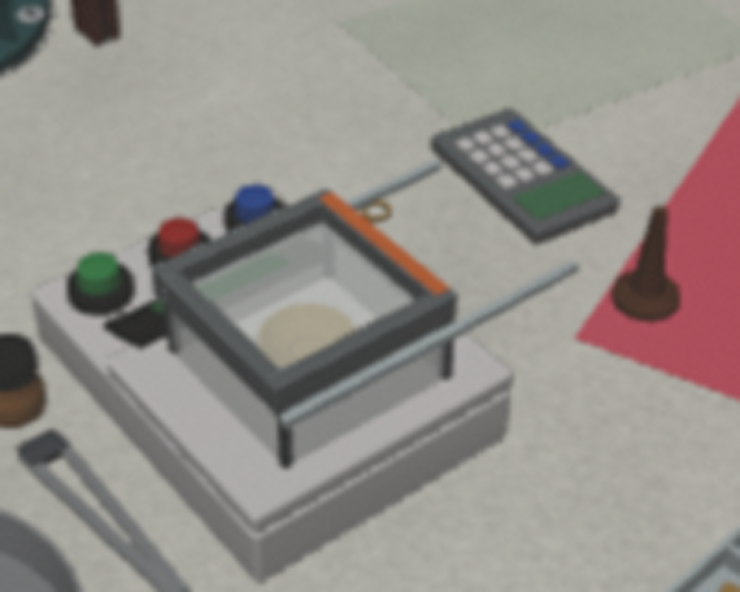

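View pics/w6.png

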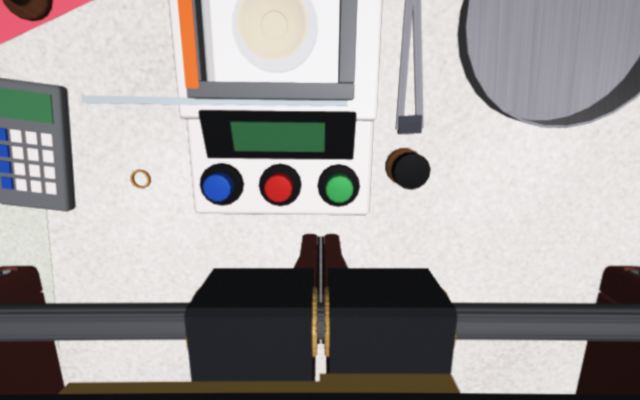

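The cover now looks closed over the chamber in all three views. In the wrist view the green key is at (339,187), to the right of red and blue, and the calculator, ring, jar and tweezers are undisturbed. I'll quantify the cover and refine the key position.

```bash
python3 - <<'E'
from h import *
from rig import optics
W=optics.camera_model('wrist');T=np.load('w6.npy')@W['hand_eye']
im=cv2.imread('pics/w6.png');h=cv2.cvtColor(im,cv2.COLOR_BGR2HSV)
for n,lo,hi,x0,x1 in [('g',45,80,315,365),('b',105,130,195,245),('r',0,4,255,305)]:
    m=cv2.inRange(h,(lo,120,60),(hi,255,255))
    if n=='r': m|=cv2.inRange(h,(174,120,60),(180,255,255))
    w=np.zeros_like(m);w[162:212,x0:x1]=m[162:212,x0:x1]
    mm=cv2.moments(w,True);c=(mm['m10']/mm['m00'],mm['m01']/mm['m00']);X=onz(ray(W,c,T),.069)
    print(n,c,X.round(4),w2b(X).round(4))
cv2.imwrite('pics/w6c.png',cv2.resize(im[0:130,160:390],None,fx=3.4,fy=4,interpolation=cv2.INTER_CUBIC))
S=optics.camera_model('scene');D=optics.camera_model('side')
fs=lambda p:((p[0]+.5)/3.7-.5+220,(p[1]+.5)/3.7-.5+130)
fd=lambda p:((p[0]+.5)/3.7-.5+260,(p[1]+.5)/3.7-.5+130)
for n,a,b in [('edge near',(325,191),(298,207)),('edge far',(455,292),(158,181))]:
    print(n,w2b(onz(ray(S,fs(a)),.127)).round(4),w2b(onz(ray(D,fd(b)),.127)).round(4))
# change of orange edge between first and now
E
```

```text
g (339.0318664643399, 188.19423368740516) [ 0.4442 -0.1135  0.069 ] [-0.0979 -0.06  ]
b (217.56967213114754, 186.6707650273224) [0.4559 0.0044 0.069 ] [-0.0962  0.0585]
r (278.2589928057554, 187.47194244604316) [ 0.45   -0.0544  0.069 ] [-0.0971 -0.0006]
edge near [-0.0106  0.0558] [-0.007   0.0485]
edge far [0.1095 0.0574] [0.1065 0.0496]
```

View pics/w6c.png

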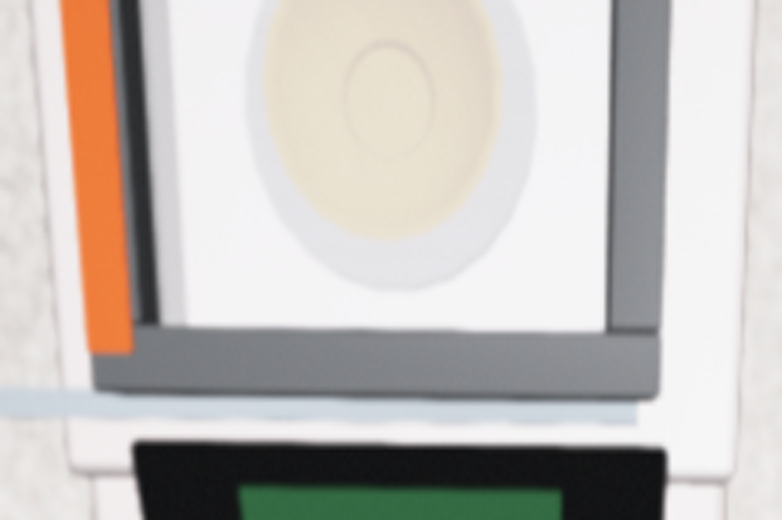

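Every measurement puts the cover at or past shut: the edge is at y ≤ 57 mm against 63 mm nominal, within calibration bias, so it sits between 0 and the stop. Next, the green key at about balance (-96.5, -60) mm.

Call:
servo_tool --deltas '[{"travel":[0,1,0],"twist":[0,0,0]},{"travel":[0,0.9,0],"twist":[0,0,0]},{"travel":[3,0,0],"twist":[0,0,0]},{"travel":[4,0,0],"twist":[0,0,0]},{"travel":[4,0,0],"twist":[0,0,0]},{"travel":[3,0,0],"twist":[0,0,0]},{"travel":[0.5,0,0],"twist":[0,0,0]},{"travel":[0,0,0],"twist":[0,0,0]},{"travel":[0,0,0],"twist":[0,0,0]}]'

```text
time: 10.25
ee_pos: [0.4473, -0.1149, 0.0899]
tcp_rot: [-0.03, 0.707, -0.03, -0.706]
wrist_force: [0.4, -0.5, 0.6]
gripper_width: 0.0006
```

```bash
python3 - <<'E'
from h import *
from rig import sensors,optics
s=sensors.sense();print(s['time'],s['wrist_force'],w2b(s['ee_pos']),s['ee_pos'])
for n in ['side','scene']:
    im=optics.get_image(n)[:,:,::-1]; c=im[130:260,300:460] if n=='side' else im[130:260,180:340]
    cv2.imwrite(f'pics/{n}7.png',cv2.resize(c,None,fx=3.7,fy=3.7,interpolation=cv2.INTER_CUBIC))
E
```

```text
10.25 [ 0.39212005 -0.51085402  0.63399029] [-0.09468763 -0.0610612 ] [ 0.44729668 -0.11485175  0.08988981]
```

View pics/side7.png

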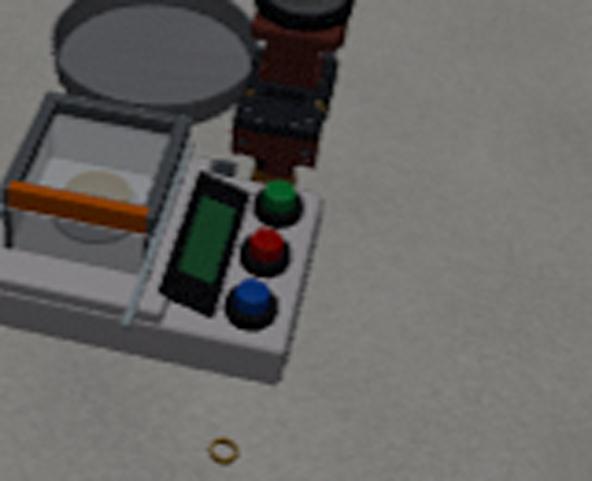

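View pics/scene7.png

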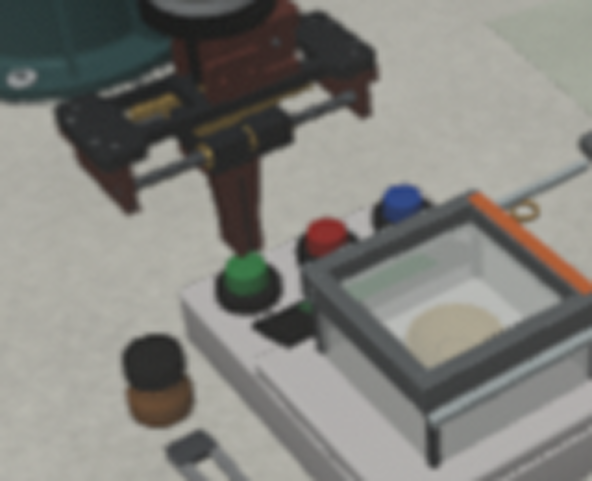

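The shut fingertips are directly above the green key (scene crop ~(243,262)) and clear of red and blue. Pressing now.

Call:
servo_tool --deltas '[{"travel":[0.8,0,0],"twist":[0,0,0]},{"travel":[0.6,0,0],"twist":[0,0,0]},{"travel":[0.3,0,0],"twist":[0,0,0]},{"travel":[0.3,0,0],"twist":[0,0,0]},{"travel":[0.2,0,0],"twist":[0,0,0]},{"travel":[0.2,0,0],"twist":[0,0,0]},{"travel":[0.1,0,0],"twist":[0,0,0]},{"travel":[0.1,0,0],"twist":[0,0,0]},{"travel":[0,0,0],"twist":[0,0,0]},{"travel":[0,0,0],"twist":[0,0,0]}]'

```text
time: 11.35
ee_pos: [0.4459, -0.1141, 0.0627]
tcp_rot: [0.03, -0.706, 0.03, 0.707]
wrist_force: [-1.5, 1.3, 4.8]
gripper_width: 0.0002
```

Call:
servo_tool --deltas '[{"travel":[0.08,0,0],"twist":[0,0,0]},{"travel":[0,0,0],"twist":[0,0,0]},{"travel":[0,0,0],"twist":[0,0,0]}]'

```text
time: 11.65
ee_pos: [0.4459, -0.1141, 0.062]
tcp_rot: [0.03, -0.706, 0.03, 0.707]
wrist_force: [-1.2, -0.2, 4.9]
gripper_width: 0.0002
```

```bash
python3 - <<'E'
from h import *
from rig import sensors,optics
s=sensors.sense();print(s['time'],s['wrist_force'],w2b(s['ee_pos']),s['ee_pos'])
im=optics.get_image('scene')[:,:,::-1]; c=im[130:260,180:340]
cv2.imwrite('pics/scene8.png',cv2.resize(c,None,fx=3.7,fy=3.7,interpolation=cv2.INTER_CUBIC))
E
```

```text
11.65 [-1.24338983 -0.23317802  4.92666802] [-0.09613033 -0.060414  ] [ 0.44591376 -0.11408509  0.06195961]
```

View pics/scene8.png

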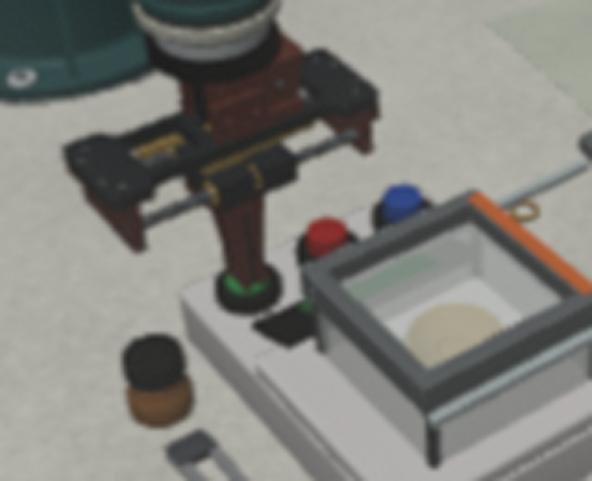

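The green key is down about 9 mm at 4.9 N, sunk nearly to its collar at (247,285), and red and blue are still up. Releasing and moving up and away.

Call:
servo_tool --deltas '[{"travel":[-0.4,0,0],"twist":[0,0,0]},{"travel":[-0.6,0,0],"twist":[0,0,0]},{"travel":[-2,0,0],"twist":[0,0,0]},{"travel":[-4,0,0],"twist":[0,0,0]},{"travel":[-4,0,0],"twist":[0,0,0]},{"travel":[-4,0,0],"twist":[0,0,0]},{"travel":[-2,0,0],"twist":[0,0,0]},{"travel":[0,0,0],"twist":[0,0,0]},{"travel":[0,0,0],"twist":[0,0,0]},{"travel":[0,0,0],"twist":[0,0,0]}]'

```text
time: 12.7
ee_pos: [0.4451, -0.1138, 0.2304]
tcp_rot: [0.03, -0.706, 0.029, 0.707]
wrist_force: [-0.3, 0.4, 0.2]
gripper_width: 0.0004
```

```bash
python3 - <<'E'
from h import *
from rig import sensors,optics
s=sensors.sense();print(s['time'],s['wrist_force'],s['ee_pos'])
a=optics.get_image('scene')[:,:,::-1][130:290,180:340]
b=optics.get_image('side')[:,:,::-1][130:290,260:420]
cv2.imwrite('pics/end.png',cv2.resize(np.hstack([a,b]),None,fx=2.5,fy=2.5,interpolation=cv2.INTER_CUBIC))
E
```

```text
12.7 [-0.33339139  0.44731299  0.23894976] [ 0.44511193 -0.11378108  0.2304405 ]
```

View pics/end.png

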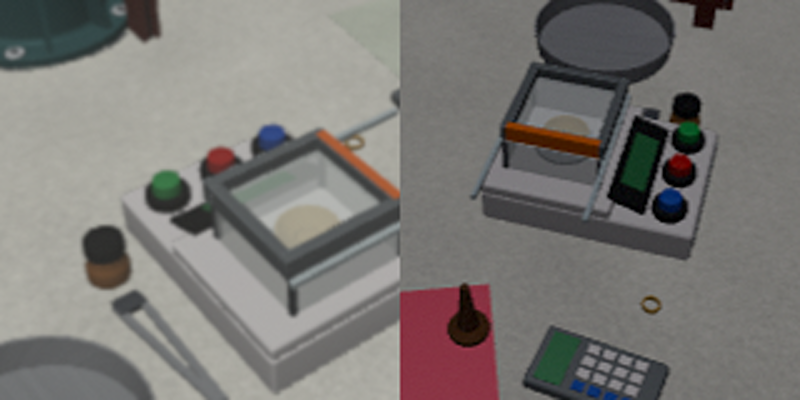

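The end views show the green key back up (168,185 left; 688,133 right), the cover shut and everything else in place. The arm is clear, so I'm handing in.

```bash
python3 -c "
from rig import finish_job
print(finish_job())"
```

```text
the job is handed in; nothing more can be done
None
```

I pushed the cover shut with the closed fingertips, then pressed the green key and let it come back up. The job was handed in at about 13 s with the arm clear of everything.

- **Cover:** It took about 2–2.6 N to push, which matches its sliding friction. I did not push it as far as the hard stop. The wrist view taken just before a last 2 mm of push put it about 1–3 mm past shut. The fixed cameras afterwards read further past shut (6–14 mm); the larger values lie beyond the stop, so they carry a few mm of calibration error. Every view agrees it is at or past shut.
- **Green key:** It went down about 9 mm at 4.9 N, and the final pictures show it back up.
- **Everything else:** The red and blue keys were never touched. In the final pictures the dish and the loose items look unmoved.
- **Refused moves:** Two early move calls were refused for a missing field, and the arm did not move on either.

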